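# Fold out the rail hook and hang up the paddle board

### The arm

A 7-joint arm with a two-finger parallel gripper is mounted at the origin on a cart in front of the work surface, level with it; the furniture and walls round the work are solid. World frame = base frame: x ahead of the robot, y to its left, z up, the work surface at z = 0. Lengths are in mm, angles in degrees, forces in N, time in s.
With the tool pointing down it reaches from about 350 to 900 mm from the base axis. Payload 19.9 kg.
Tool frame: the origin (TCP) lies on the centre line of the jaws, within the pads' length; the fingertips stand 14 mm ahead of it and the grasp point (between the pads) lies 5 mm behind it; z points along the fingers, y is the line along which they close (so a half turn about z gives the same grasp; the last joint's range is limited). The gripper opens to 94 mm and grips with 3 to 60 N. Pads are 16 mm wide; open, the fingers measure 119 mm over their backs; the gripper's body (75 mm by 177 mm) begins 78 mm behind the grasp point.
Start: joints at [65.575, 23.915, -0.59, 92.452, 0.269, 63.638, -3.037], TCP at [234.601, -579.277, 219.425] pointing down, gripper open.
Joint ranges: [-161.28, 161.28], [-22.2, 115.67], [-73.04, 71.86], [3.21, 147.25], [-68.34, 248.33], [10.77, 114.83], [-161.83, 161.83]. Speed limits (degrees/s): [108.29, 108.29, 136.94, 136.94, 172.46, 172.46, 172.46].

### API

Orientations are given as a 3x3 rotation matrix whose columns are the frame's x, y, z axes.
In Python, from workcell import ctrl gives the robot as it stands. The module is installed in compiled form; this text tells all that it offers.
- The arm moves only by the tool drive_tool, never from a script. Its argument "targets" is a list that holds one entry, the list of rows, each a list of 7 numbers: the shift along the tool's x, y, z scaled (see below), then the turn, a rotation vector about the tool's x, y, z scaled (see below), then the opening, from 0 (shut) to 1 (fully open). A call has exactly 5 rows; each row shifts and turns the commanded pose from where the row before left it, along the tool's axes as they then stand; what a row does not reach is not made up. The controller multiplies each number of a shift by 25 cm and each number of a turn by 0.08 rad. A row lasts 1/12 s, in which the tool goes at most 41.7 mm and 7.16 degrees, less where a joint would pass 70% of its speed; a pose out of reach is approached as far as the arm can. A call with a number of a shift or a turn outside -1 to 1 is refused whole. A call with a gripper value outside its range is refused whole. The fingers move at their own pace and stop on an object; "squeeze" is the grip in N (left out, the last holds). Time passes only in rows, so rows that do not move let the fingers close, or fill a call up. It gives the time, the measured TCP pose, the force, the opening and the grip force at its end, in the units of the state.
- ctrl.observe(): the state, without advancing time (a new reading comes with each control period).
- ctrl.snapshot(name): name is "scene" or "top" or "wrist"; returns (picture, depth): 400x640x3 uint8, blue, green, red; 400x640 float32, mm along the optical axis (not along the pixel's ray), 0 where there is no reading.
- ctrl.camera_info(name): a dict with "camera_matrix" (3x3 intrinsics, pixels), "camera_from_world" (4x4, takes a point from world to camera coordinates); the wrist camera has in their place "mount" (4x4, takes a point from camera to tool coordinates, whose origin is the TCP and whose axes are the flange's). Camera axes: x right, y down, z forward; pixel columns grow to the right and rows downward; lengths in mm; the calibration is good to about 2 mm. A picture is of the moment at which its call begins: read the wrist's pose just before it. camera_info takes no time and is no camera call.
- ctrl.job_done(): hands the job in; it is judged then, once.
Trained networks look in the newest picture that a camera, given by its name, has taken for a name from the list of things; names that differ only in an ending like _2 or _b are one class to them, and where a whole thing is asked for, a point or a joint stands for the part that bears it (a point fixed in the world has none). Each returns a list of dicts, best first, with "score" (0 to 1); they miss things now and then, are a little off and sometimes report something else, mostly with a low value. They report only what shows in the picture. A call takes as long as a camera call. They do not tell look-alikes from the thing itself.
- ctrl.find_in(camera, label): "position" ([column, row] in pixels, amid what is visible of it).
The state is a dict: "time_s": time; "joints": joint angles; "qvel": joint speeds; "joint_efforts": joint torques, N m; "tool_pos": TCP position; "eef_rot": TCP orientation; "contact_force": force on the tool from outside, world axes, zero at the start; "wrist_torque": the same for the moment, N m; "opening": finger opening in mm; "grip_force": force on a finger pad.
Only numpy, scipy, OpenCV 4.12 (cv2) and the standard library are available. Lean on these libraries where they do the work, as an engineer would, in place of code of your own. Each camera call takes 0.05 s, during which the arm holds its last target. There are 200 camera calls.

### The job

The little wooden paddle board has dried. Fold out the flat hook on the right of the hanging rail, all the way down to its stop, pushing it with light fingertip pressure (do not pinch or force it); then take the board out of the drying rack and hang it on that hook by the hole in its handle, threaded over the hook's round head and let down behind it, by feel and never pressed hard against the hook. Leave the salt shaker, tumbler and mug where they are.

Things in the scene. Friction and masses are not known exactly. Their poses are not given: they have to be found in the camera images.
- rail_stand: Hanging rail, fixed: wooden foot 120 x 240 x 18 mm, two dark posts, a dark flat bar between them (10 mm thick, top at z = 234 mm) with two steel hook clamps (36 mm wide, tops at z = 240 mm). Origin on the worktop under the bar's middle; x points to the back (hooks are on the -x side), y left along the bar, z up. Left hook (y = +55 mm): fixed open, holds a slotted turner.
- hook_mark (a point): Point fixed to the stand (x -18, y -55, z 220 mm in its frame; same axes): where the right hook's hinge axis (along y) lies when its clamp is mid-way on its half of the bar. Height and depth are exact, but the clamp is slid along and tightened by hand: the hook's real middle is up to 18 mm left or right (y) of this mark, which is not measured: feel or look for it. The clamp holds against 60 N.
- hook (a joint): Angle (rad) of the right hook: 0 folded flat, pointing straight up, 1.45 on its stop, pointing to the stand's -x and 7 deg up. Starts at 0 to 0.25. Push it from behind to -x, then down. Friction hinge, 0.11 N m (2-3 N at the head), stays put. Round peg, from the hinge axis: shoulder 14 mm dia to 24 mm, neck 9 mm dia to 46 mm, flat-faced head 18 mm dia to 58 mm. Free space behind its top 35 mm.
- seat_mark (a point): Point fixed to the stand (x -53, y -55, z 224 mm in its frame; same axes): middle of the neck's axis when the hook is fully out, again with the unmeasured sideways error of up to 18 mm; the head's middle is then 17 mm nearer (-x) and 2 mm higher. With the paddle hung, the top of its hole rests on the neck and the hole's centre is 6 mm below this point.
- paddle: Small wooden paddle board, loose, 0.13 to 0.22 kg, standing upright in the rack. Origin in the middle of its lower edge; z up to the handle, y across the width, x through the thickness (14 mm). Blade 90 mm wide with a round top; handle 42 mm wide from 126 mm up to the top at 192 mm, with a round through-hole, 22 mm dia, along x. Grip the handle across its 42 mm width.
- paddle_eye (a point): Centre of the paddle's hole, 168 mm above its lower edge, mid-thickness; same axes as the paddle. Hung properly, its x axis lies along the stand's x (either way round).
- rack: Low bamboo drying rack, fixed, 140 x 110 mm; origin on the worktop under its middle. Two bars along its x, tops at z = 16 mm, each with six dowels (8 mm dia, tops at z = 74 mm) 25 mm apart. The paddle stands on the bars in the middle slot, 17 mm wide (its width along the rack's y). Lift it straight up 65 mm to clear the dowels.
- salt: Salt shaker with a grey cap, 44 mm dia, 90 mm high, loose, in front, between rack and mug; origin at the middle of its foot. Leave it.
- tumbler: Clear cut tumbler, 78 mm dia, 89 mm high, loose, to the right; origin at the middle of its foot. Leave it.
- mug: Beige mug, 82 mm dia plus handle, 94 mm high, loose, to the left; origin at the middle of its foot. Leave it.
Things that resemble listed ones, but are neither listed nor needed, are in the scene too. Of the things that look like the paddle, the larger one is meant.

How it is judged (in metres and radians):
On the way, in this order (a step that is already met when the one before it is completed fails the run):
1. the right hook is folded out onto its stop (angle over 1.41 rad) while nothing hangs on it (value of joint hook above 1.41 rad and contact force between paddle and rail_stand below 0.1 N), for 0.2 s.
2. the hole of the paddle is threaded over the hook's head, onto the neck behind it (x of paddle_eye in the frame of rail_stand between -0.064 and -0.04 m and z of paddle_eye in the frame of rail_stand between 0.205 and 0.232 m and y of paddle_eye in the frame of rail_stand between -0.08 and -0.03 m), for 0.1 s.
At the end, for the whole second after the job is handed in: Right hook fully out (over 1.40 rad); paddle hanging on its neck by the hole, behind the head, all its weight on it: hole centre at the stand's x -62 to -42, y -80 to -30, z 212 to 225 mm, upright within 0.15 rad, facing the front within 0.35 rad, still (under 0.05 m/s and 0.5 rad/s) (value of joint hook above 1.4 rad and x of paddle_eye in the frame of rail_stand between -0.062 and -0.042 m and z of paddle_eye in the frame of rail_stand between 0.212 and 0.225 m and y of paddle_eye in the frame of rail_stand between -0.08 and -0.03 m and angle between paddle's own z axis and vertical below 0.15 rad and angle between the x axis of paddle and the x axis of rail_stand, either way round below 0.35 rad and contact force between paddle and rail_stand above 0.5 N and linear speed of paddle below 0.05 m/s and angular speed of paddle below 0.5 rad/s); the robot touches nothing.
It fails at once if the paddle is forced against the hook or the rail stand with more than 15 N (contact force between paddle and rail_stand above 15 N).
It fails at once if the robot presses on the hook or the rail stand with more than 30 N (pinching included) (contact force between the fingers and rail_stand above 30 N).
It fails at once if the salt shaker is shifted by more than 30 mm or knocked over (distance of salt from where it was at the start of the episode above 0.03 m or angle between salt's own z axis and vertical above 0.5 rad).
It fails at once if the glass tumbler is shifted by more than 30 mm or knocked over (distance of tumbler from where it was at the start of the episode above 0.03 m or angle between tumbler's own z axis and vertical above 0.5 rad).
It fails at once if the mug is shifted by more than 30 mm or knocked over (distance of mug from where it was at the start of the episode above 0.03 m or angle between mug's own z axis and vertical above 0.5 rad).
It also fails if it takes over 64 s, if anything falls off the work surface, if the arm or the gripper's body presses on something with over 40 N, if the wrist force passes 120 N, or if a joint passes its speed limit or range.

## Working session

There is one attempt and no reset: what is moved stays moved. The work goes in short steps, Python scripts to look and compute and a tool call to move; the robot and the scene stay as the last step left them, time stands still between calls to the robot, and variables do not carry over. Pictures are saved under pics/ and viewed, at most 10 in all, crops included, and the job is handed in when it is done.

Besides the shell and the picture viewer there is one more tool, called as name(argument=value, ...) on one line, values as JSON. drive_tool: Moves the arm, as the interface text tells. Shifts and turns lie within -1 to 1; 1 stands for 25 cm of shift or 0.08 rad of turn. Its arguments: {"type":"object","properties":{"targets":{"type":"array","items":{"type":"array","items":{"type":"array","items":{"type":"number"}}}},"squeeze":{"type":"number"}},"required":["targets"]}

```bash
mkdir -p pics; cat > h.py <<'E'
import numpy as np, cv2
from workcell import ctrl
def cam(n):
    i=ctrl.camera_info(n); K=np.array(i["camera_matrix"])
    if "camera_from_world" in i: T=np.linalg.inv(np.array(i["camera_from_world"]))
    else:
        s=ctrl.observe(); W=np.eye(4); W[:3,:3]=s["eef_rot"]; W[:3,3]=s["tool_pos"]; T=W@np.array(i["mount"])
    return K,T
def cloud(n):
    K,T=cam(n); im,d=ctrl.snapshot(n); v,u=np.mgrid[:d.shape[0],:d.shape[1]]
    P=np.stack([(u-K[0,2])/K[0,0]*d,(v-K[1,2])/K[1,1]*d,d],-1)@T[:3,:3].T+T[:3,3]
    P[d==0]=np.nan
    return im,P
E
python3 - <<'E'
from h import *
for n in("scene","top"):
    im,P=cloud(n); cv2.imwrite(f"pics/{n}0.png",im); np.save(f"{n}0.npy",P)
    for l in("rail_stand","hook","paddle","rack","salt","tumbler","mug"):
        for r in ctrl.find_in(n,l)[:3]:
            c,w=map(int,r["position"]); print(n,l,round(r["score"],2),c,w,P[w,c].round())
s=ctrl.observe(); print(s["time_s"],s["contact_force"],s["eef_rot"],s["opening"]); print(ctrl.camera_info("wrist")["mount"])
E
```

```text
scene rail_stand 0.97 236 224 [ 762. -224.   -1.]
scene hook 0.47 255 163 [ 629. -187.  244.]
scene paddle 0.93 349 206 [ 396. -280.  127.]
scene paddle 0.92 411 231 [ 235. -339.   61.]
scene rack 0.67 357 233 [ 388. -324.   18.]
scene salt 0.8 316 258 [ 413. -124.   50.]
scene tumbler 0.77 328 205 [ 498. -351.   71.]
scene mug 0.78 276 281 [424.  32.  87.]
top rail_stand 0.77 282 124 [ 675. -127.   15.]
top paddle 0.63 356 232 [ 399. -301.  205.]
top paddle 0.48 364 302 [ 246. -331.  119.]
top rack 0.95 344 241 [ 379. -294.    1.]
top salt 0.64 283 224 [ 415. -143.   92.]
top tumbler 0.97 386 186 [ 522. -398.    9.]
top tumbler 0.16 303 109 [ 629. -188.  276.]
top mug 0.56 224 213 [443.  14.   4.]
top mug 0.16 283 221 [ 422. -143.   89.]
0.8 [-0.54612964  0.10567907  0.13607917] [[ 9.26866344e-01  3.75391498e-01 -6.07914183e-05]
 [ 3.75391500e-01 -9.26866345e-01  2.15617286e-05]
 [-4.82514301e-05 -4.28054222e-05 -9.99999998e-01]] 93.78333718555876
[[ 6.55426067e-04 -9.61314941e-01 -2.75450820e-01  7.92576086e+01]
 [ 9.99999685e-01  7.53548414e-04 -2.50394930e-04  7.66079098e-01]
 [ 4.48273916e-04 -2.75450569e-01  9.61315132e-01 -1.64963988e+02]
 [ 0.00000000e+00  0.00000000e+00  0.00000000e+00  1.00000000e+00]]
```

View pics/scene0.png

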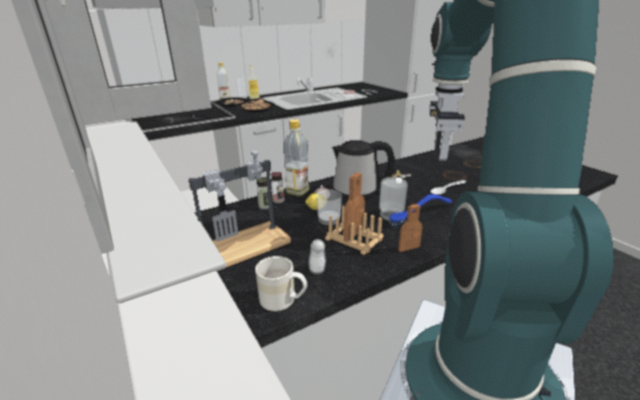

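View pics/top0.png

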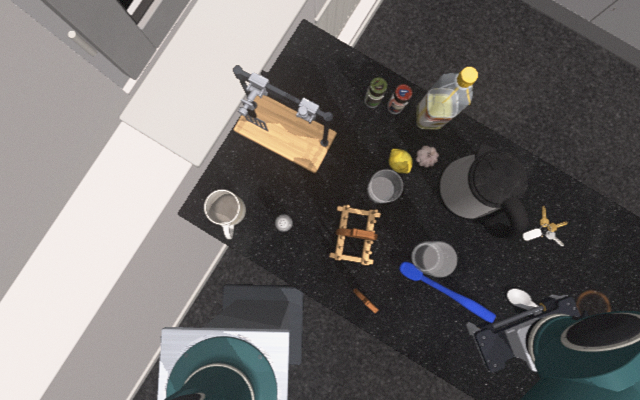

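```bash
python3 - <<'E'
from h import *
ps=[]
for n in("top","scene"):
    P=np.load(n+"0.npy"); im=cv2.imread(f"pics/{n}0.png")
    x,y,z=P[...,0],P[...,1],P[...,2]
    def show(t,m):
        Q=P[m][:,:3]
        if len(Q)<4: print(n,t,len(Q)); return
        r=cv2.minAreaRect(Q[:,:2].astype(np.float32)); print(n,t,len(Q),np.round(r[0],1),np.round(r[1],1),round(r[2],1),'zmed',np.median(Q[:,2]).round(1),Q[:,2].max().round(1))
    near=(x>540)&(x<860)&(y>-300)&(y<60)
    dark=im.max(2)<90
    show("bar dark",near&(z>215)&(z<245)&dark)
    show("all>225",near&(z>225)&(z<300))
    show("foot",near&(z>10)&(z<26)&~dark)
    hk=near&(z>247)&(z<300); show("hook",hk); print(P[hk].round()[::3][:25].tolist())
    rr=(x>280)&(x<490)&(y>-400)&(y<-210)
    show("paddle top",rr&(z>165)&(z<220)); show("paddle blade",rr&(z>85)&(z<130)); show("rack",rr&(z>8)&(z<80)); show('bars',rr&(z>10)&(z<20))
    show("dowels",rr&(z>60)&(z<80))
    show("salt",(abs(x-415)<50)&(abs(y+140)<45)&(z>20))
    show("tumb",(abs(x-520)<60)&(abs(y+370)<60)&(z>20))
    show("mug",(abs(x-440)<80)&(abs(y-15)<80)&(z>20))
im=cv2.imread("pics/top0.png"); a=cv2.resize(im[55:185,225:345],None,fx=4.5,fy=4.5,interpolation=cv2.INTER_CUBIC); cv2.imwrite("pics/c1.png",a)
E
```

```text
top bar dark 401 [ 663.4 -142.4] [219.3  75. ] 63.8 zmed 227.8 237.4
top all>225 1279 [ 673.  -143.6] [211.7  99.9] 84.8 zmed 234.1 279.7
top foot 3894 [ 654.8 -129.6] [252.  327.3] 59.9 zmed 17.4 26.0
top hook 76 [ 627.1 -188. ] [16.6 17.2] 51.5 zmed 276.4 279.7
[[635.0, -184.0, 275.0], [634.0, -190.0, 280.0], [632.0, -184.0, 277.0], [632.0, -190.0, 279.0], [630.0, -180.0, 277.0], [630.0, -186.0, 277.0], [630.0, -191.0, 278.0], [627.0, -182.0, 280.0], [629.0, -188.0, 276.0], [628.0, -193.0, 279.0], [626.0, -180.0, 278.0], [626.0, -186.0, 278.0], [627.0, -192.0, 276.0], [625.0, -180.0, 274.0], [624.0, -186.0, 277.0], [624.0, -192.0, 278.0], [623.0, -180.0, 275.0], [623.0, -186.0, 277.0], [622.0, -192.0, 278.0], [622.0, -180.0, 271.0], [622.0, -186.0, 274.0], [621.0, -192.0, 277.0], [620.0, -184.0, 274.0], [619.0, -190.0, 276.0], [620.0, -184.0, 267.0]]
top paddle top 162 [ 397. -316.] [42. 14.] 82.0 zmed 206.1 211.2
top paddle blade 105 [ 438.7 -334.1] [ 86.4 126.4] 65.6 zmed 116.9 130.0
top rack 972 [ 411.4 -328.3] [119.9 171.9] 81.8 zmed 15.1 79.7
top bars 625 [ 411.3 -329.3] [118.
[... 864 characters left out ...]
26.0, -186.0, 261.0], [628.0, -183.0, 259.0], [632.0, -184.0, 255.0], [624.0, -186.0, 256.0], [626.0, -189.0, 252.0], [625.0, -186.0, 250.0], [625.0, -186.0, 247.0]]
scene paddle top 196 [ 393.9 -314.3] [47.3 15.3] 75.2 zmed 188.5 208.8
scene paddle blade 289 [ 436.1 -326.2] [ 87.5 114. ] 70.9 zmed 106.9 129.9
scene rack 1246 [ 408.9 -324.8] [116.1 169.4] 81.4 zmed 37.5 80.0
scene bars 319 [ 409.  -320.9] [110.2 171. ] 79.0 zmed 14.4 20.0
scene dowels 293 [ 410.4 -320.4] [ 95.7 169.8] 73.7 zmed 69.1 80.0
scene salt 390 [ 416.4 -133.2] [39.  31.7] 54.5 zmed 55.5 89.9
scene tumb 657 [ 522.8 -392.8] [ 75.6 110.4] 41.9 zmed 63.5 89.2
scene mug 1694 [439.    6.6] [ 81.7 109. ] 71.1 zmed 65.0 95.3
```

View pics/c1.png

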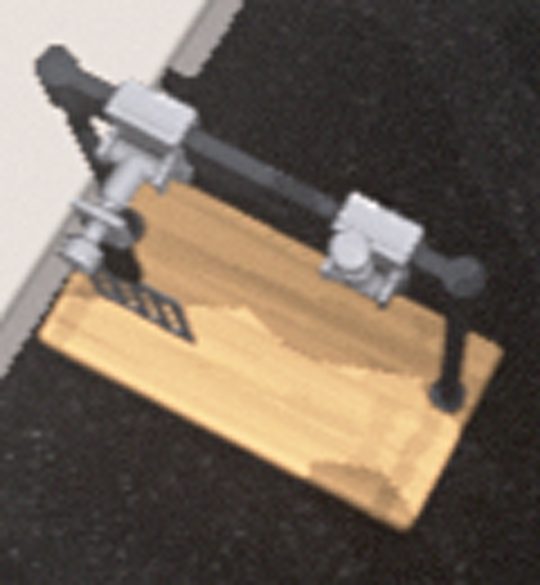

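drive_tool(targets=[[[0, 0, -0.07, 0, 0, 1, 1], [0, 0, -0.07, 0, 0, 1, 1], [0, 0, -0.07, 0, 0, 1, 1], [0, 0, -0.07, 0, 0, 1, 1], [0, 0, -0.07, 0, 0, 1, 1]]])

```text
time_s: 1.22
tool_pos: [234.6, -579.2, 307.8]
eef_rot: [[1.0, -0.019, -0.0], [-0.019, -1.0, 0.0], [-0.0, -0.0, -1.0]]
contact_force: [0.4, 0.3, -0.7]
opening: 94.0
grip_force: 0.0
```

drive_tool(targets=[[[0, 0, -0.07, 0, 0, 1, 1], [0, 0, -0.07, 0, 0, 1, 1], [0, 0, -0.07, 0, 0, 1, 1], [0, 0, -0.07, 0, 0, 1, 1], [0, 0, -0.07, 0, 0, 1, 1]]])

```text
time_s: 1.63
tool_pos: [234.6, -579.2, 395.4]
eef_rot: [[0.913, -0.407, 0.0], [-0.407, -0.913, -0.0], [0.0, 0.0, -1.0]]
contact_force: [-0.2, 0.9, -0.3]
opening: 93.7
grip_force: 0.0
```

drive_tool(targets=[[[0, 0, 0, 0, 0, 0.47, 1], [0.049, -0.146, 0, 0, 0, 0, 1], [0.049, -0.146, 0, 0, 0, 0, 1], [0.049, -0.146, 0, 0, 0, 0, 1], [0.049, -0.146, 0, 0, 0, 0, 1]]])

```text
time_s: 2.05
tool_pos: [343.5, -468.0, 394.5]
eef_rot: [[0.899, -0.438, -0.0], [-0.438, -0.899, -0.0], [0.0, 0.0, -1.0]]
contact_force: [-0.1, -0.7, -1.2]
opening: 93.9
grip_force: 0.0
```

drive_tool(targets=[[[0.049, -0.146, 0, 0, 0, 0, 1], [0.049, -0.146, 0, 0, 0, 0, 1], [0.049, -0.146, 0, 0, 0, 0, 1], [0.049, -0.146, 0, 0, 0, 0, 1], [0.049, -0.146, 0, 0, 0, 0, 1]]])

```text
time_s: 2.47
tool_pos: [478.5, -330.5, 394.7]
eef_rot: [[0.899, -0.438, 0.0], [-0.438, -0.899, -0.0], [0.0, 0.0, -1.0]]
contact_force: [-0.1, -0.3, 0.2]
opening: 94.0
grip_force: 0.0
```

drive_tool(targets=[[[0.049, -0.146, 0, 0, 0, 0, 1], [0.049, -0.146, 0, 0, 0, 0, 1], [0.049, -0.146, 0, 0, 0, 0, 1], [0.049, -0.146, 0, 0, 0, 0, 1], [0, 0, 0, 0, 0, 0, 1]]])

```text
time_s: 2.88
tool_pos: [589.5, -215.1, 393.5]
eef_rot: [[0.903, -0.43, 0.0], [-0.43, -0.903, 0.003], [-0.001, -0.003, -1.0]]
contact_force: [0.6, 0.7, -0.2]
opening: 94.0
grip_force: 0.0
```

```bash
python3 - <<'E'
from h import *
im,P=cloud("wrist"); cv2.imwrite("pics/w1.png",im); np.save("w1.npy",P)
print(ctrl.find_in("wrist","hook")[:2])
s=ctrl.observe(); print(s["tool_pos"],s["joints"])
E
```

```text
[{'position': [271.9, 163.8], 'score': 0.62}, {'position': [450.0, 156.5], 'score': 0.6}]
[ 586.1393353  -220.97057787  393.96845421] [ 23.55463767  18.69125462  -7.7937536   77.59512016   2.48889137
  83.92167316 -99.89402924]
```

View pics/w1.png

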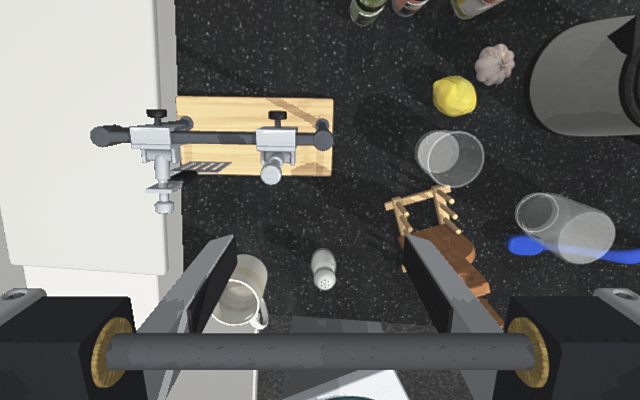

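```bash
python3 - <<'E'
from h import *
P=np.load("w1.npy"); im=cv2.imread("pics/w1.png")
x,y,z=P[...,0],P[...,1],P[...,2]
reg=np.zeros(z.shape,bool); reg[100:220,85:340]=1
b=reg&(z>228)&(z<239)&(im.max(2)<110)
v,u=np.where(b); sel=b.copy()
Q=P[b][:,:2]
# thin bar between clamps
m=np.zeros_like(reg); m[125:150,185:250]=1; Q=P[b&m][:,:2]
vx,vy,x0,y0=cv2.fitLine(Q.astype(np.float32),cv2.DIST_HUBER,0,.01,.01).ravel(); 
if vy<0: vx,vy=-vx,-vy
print("bar",len(Q),vx,vy,np.degrees(np.arctan2(vy,vx)),x0,y0,np.median(P[b&m][:,2]))
yd=np.array([vx,vy]); xd=np.array([vy,-vx])
A=P[reg&(z>100)]; L=np.c_[(A[:,:2]-[x0,y0])@xd,(A[:,:2]-[x0,y0])@yd,A[:,2]]
bar=L[(abs(L[:,0])<12)&(L[:,2]>222)&(L[:,2]<246)]; print("bar y ext",bar[:,1].min(),bar[:,1].max())
e=np.percentile(bar[:,1],[1,99]); print(e)
top=L[L[:,2]>262]; print("head",len(top),top.min(0),top.max(0),np.median(top,0))
c=L[(L[:,2]>236)&(L[:,2]<246)]
for s in(c[:,1]>0,c[:,1]<0): print("clamp",np.percentile(c[s],[2,98],axis=0).round(1).tolist())
f=P[reg&(z>10)&(z<24)]; F=np.c_[(f[:,:2]-[x0,y0])@xd,(f[:,:2]-[x0,y0])@yd]; print("foot",np.percentile(F,[1,99],axis=0))
bk=L[(L[:,0]>12)&(L[:,2]>150)]; print("behind",len(bk),[(np.percentile(bk[k],[2,98],axis=0).round().tolist()) for k in (bk[:,1]<0,bk[:,1]>0)])
E
```

```text
bar 613 0.4251072 0.905143 64.842545 672.66284 -150.35454 233.51180506523514
bar y ext -107.49443293351551 118.92584985872888
[-104.24740267  115.67296215]
head 382 [-34.39292489 -62.41487471 268.58163669] [-16.18427157 -45.42939653 279.35822362] [-24.38504933 -54.2156197  276.90989609]
clamp [[-9.1, 43.3, 236.2], [10.8, 78.5, 241.6]]
clamp [[-20.5, -71.5, 237.3], [8.5, -37.2, 244.3]]
foot [[-117.24406436 -111.71717223]
 [  35.0087651   143.17613195]]
behind 416 [[[13.0, -63.0, 220.0], [24.0, -46.0, 230.0]], [[12.0, 52.0, 219.0], [26.0, 68.0, 229.0]]]
```

drive_tool(targets=[[[0.1, -0.094, 0, 0, 0, 0, 0], [0.1, -0.094, 0, 0, 0, 0, 0], [0, 0, 0, 0, 0, -0.17, 0], [0, 0, 0, 0, 0, 0, 0], [0, 0, 0, 0, 0, 0, 0]]], squeeze=5)

```text
time_s: 3.4
tool_pos: [650.2, -203.2, 394.4]
eef_rot: [[0.904, -0.427, -0.0], [-0.427, -0.904, -0.0], [-0.0, 0.001, -1.0]]
contact_force: [-1.0, -0.7, 0.5]
opening: 63.9
grip_force: 0.0
```

drive_tool(targets=[[[0, 0, 0.1, 0, 0, 0, 0], [0, 0, 0.1, 0, 0, 0, 0], [0, 0, 0.1, 0, 0, 0, 0], [0, 0, 0, 0, 0, 0, 0], [0, 0, 0, 0, 0, 0, 0]]])

```text
time_s: 3.82
tool_pos: [649.8, -202.9, 319.9]
eef_rot: [[0.904, -0.427, -0.001], [-0.427, -0.904, -0.0], [-0.001, 0.001, -1.0]]
contact_force: [-0.2, -0.5, 1.1]
opening: 30.9
grip_force: 0.0
```

```bash
cat >> h.py <<'E'
O=np.array([672.66,-150.35]); yd=np.array([.4251,.9051]); xd=np.array([.9051,-.4251])
def L(p): p=np.asarray(p); return np.r_[(p[:2]-O)@xd,(p[:2]-O)@yd,p[2]]
def Wd(l): return np.r_[O+l[0]*xd+l[1]*yd,l[2]]
def to(l): # shift in tool units to local point
    s=ctrl.observe(); d=np.array(s["eef_rot"]).T@(Wd(l)-s["tool_pos"]); return (d/250).round(4)
def st():
    s=ctrl.observe(); print("t",round(s["time_s"],2),"L",L(s["tool_pos"]).round(1),"F",np.round(s["contact_force"],1),"op",round(s["opening"],1),"grip",round(s["grip_force"],1))
E
python3 -c "
from h import *
st(); s=ctrl.observe(); print(np.round(s['eef_rot'],3)); print(to([2,-54.2,276]))"
```

```text
t 3.82 L [  1.7 -57.3 319.9] F [-0.2 -0.5  1.1] op 30.9 grip 0.0
[[ 0.904 -0.427 -0.001]
 [-0.427 -0.904 -0.   ]
 [-0.001  0.001 -1.   ]]
[ 0.0013 -0.0125  0.1757]
```

drive_tool(targets=[[[0, -0.0125, 0, 0, 0, 0, 0], [0, 0, 0.072, 0, 0, 0, 0], [0, 0, 0.072, 0, 0, 0, 0], [0, 0, 0, 0, 0, 0, 0], [0, 0, 0, 0, 0, 0, 0]]])

```text
time_s: 4.23
tool_pos: [652.4, -199.2, 284.8]
eef_rot: [[0.905, -0.425, 0.001], [-0.425, -0.905, -0.0], [0.001, -0.0, -1.0]]
contact_force: [-0.1, 0.6, 0.1]
opening: 0.7
grip_force: 0.0
```

drive_tool(targets=[[[-0.024, 0, 0, 0, 0, 0, 0], [-0.024, 0, 0, 0, 0, 0, 0], [-0.024, 0, 0, 0, 0, 0, 0], [-0.024, 0, 0, 0, 0, 0, 0], [0, 0, 0, 0, 0, 0, 0]]])

```text
time_s: 4.65
tool_pos: [629.8, -188.3, 284.4]
eef_rot: [[0.905, -0.425, 0.001], [-0.425, -0.905, -0.0], [0.001, -0.0, -1.0]]
contact_force: [-0.1, 1.0, 0.4]
opening: 0.6
grip_force: 0.3
```

```bash
python3 -c "
from h import *
st(); print(to([-21.6,-54.2,284.5]))
im,P=cloud('wrist'); cv2.imwrite('pics/w2.png',im[40:260,120:420]) "
```

```text
t 4.65 L [-22.6 -52.6 284.4] F [-0.1  1.   0.4] op 0.6 grip 0.3
[ 0.0042  0.0063 -0.0005]
```

View pics/w2.png

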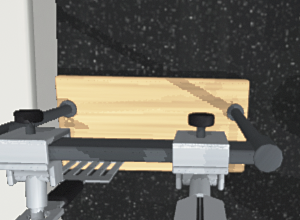

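drive_tool(targets=[[[-0.029, 0.006, 0.011, 0, 0, 0, 0], [-0.029, 0, 0.011, 0, 0, 0, 0], [-0.024, 0, 0.019, 0, 0, 0, 0], [-0.024, 0, 0.019, 0, 0, 0, 0], [0, 0, 0, 0, 0, 0, 0]]])

```text
time_s: 5.12
tool_pos: [604.4, -178.4, 267.3]
eef_rot: [[0.905, -0.425, -0.002], [-0.425, -0.905, 0.0], [-0.002, 0.0, -1.0]]
contact_force: [-0.3, 1.3, 0.3]
opening: 0.2
grip_force: 0.2
```

drive_tool(targets=[[[-0.025, 0, 0.033, 0, 0, 0, 0], [-0.014, 0, 0.028, 0, 0, 0, 0], [-0.007, 0, 0.01, 0, 0, 0, 0], [0, 0, 0.01, 0, 0, 0, 0], [0, 0, 0, 0, 0, 0, 0]]])

```text
time_s: 5.53
tool_pos: [595.1, -174.0, 248.1]
eef_rot: [[0.905, -0.425, -0.001], [-0.425, -0.905, 0.0], [-0.001, 0.0, -1.0]]
contact_force: [-5.1, 0.6, 7.8]
opening: 0.4
grip_force: 3.6
```

```bash
python3 -c "
from h import *
st()"
```

```text
t 5.53 L [-60.1 -54.4 248.1] F [-5.1  0.6  7.8] op 0.4 grip 3.6
```

drive_tool(targets=[[[0, 0, 0.004, 0, 0, 0, 0], [0, 0, 0.004, 0, 0, 0, 0], [0, 0, 0.002, 0, 0, 0, 0], [0, 0, 0, 0, 0, 0, 0], [0, 0, 0, 0, 0, 0, 0]]])

```text
time_s: 5.95
tool_pos: [595.4, -174.1, 247.0]
eef_rot: [[0.905, -0.425, -0.0], [-0.425, -0.905, -0.0], [-0.0, 0.0, -1.0]]
contact_force: [-9.0, 1.1, 19.6]
opening: 0.3
grip_force: 9.5
```

```bash
python3 -c "
from h import *
st()"
```

```text
t 5.95 L [-59.9 -54.3 247. ] F [-9.   1.1 19.6] op 0.3 grip 9.5
```

drive_tool(targets=[[[0, 0, -0.03, 0, 0, 0, 0], [0, 0, -0.115, 0, 0, 0, 0], [0, 0, -0.14, 0, 0, 0, 0], [0, 0, -0.14, 0, 0, 0, 1], [0, 0, -0.14, 0, 0, 0, 1]]])

```text
time_s: 6.37
tool_pos: [595.1, -174.0, 388.5]
eef_rot: [[0.905, -0.425, -0.001], [-0.425, -0.905, 0.0], [-0.001, 0.0, -1.0]]
contact_force: [0.9, 0.4, -0.2]
opening: 10.7
grip_force: 0.0
```

drive_tool(targets=[[[-0.12, 0, 0, 0, 0, 0, 1], [-0.12, 0, 0, 0, 0, 0, 1], [0, 0, 0, 0, 0, 0, 1], [0, 0, 0, 0, 0, 0, 1], [0, 0, 0, 0, 0, 0, 1]]])

```text
time_s: 6.78
tool_pos: [541.4, -148.8, 387.0]
eef_rot: [[0.905, -0.425, -0.0], [-0.425, -0.905, -0.0], [-0.0, 0.0, -1.0]]
contact_force: [0.1, -0.5, 0.0]
opening: 43.6
grip_force: 0.0
```

```bash
python3 - <<'E'
from h import *
st()
im,P=cloud('wrist'); cv2.imwrite('pics/w3.png',im); np.save('w3.npy',P)
A=P[np.isfinite(P[...,0])]; A=A[A[:,2]>195]; l=np.c_[(A[:,:2]-O)@xd,(A[:,:2]-O)@yd,A[:,2]]
l=l[(l[:,0]>-110)&(l[:,0]<40)&(abs(l[:,1])<130)&(l[:,2]<260)]
h=l[(l[:,0]<-22)&(l[:,1]<-20)]
for a in range(-84,-20,4):
    k=h[(h[:,0]>=a)&(h[:,0]<a+4)]
    if len(k): print(a+2,len(k),"y",np.percentile(k[:,1],[3,97]).round(1),"z",np.percentile(k[:,2],97).round(1))
b=l[(l[:,1]>-25)&(l[:,1]<30)&(l[:,2]>228)]; print('bar x',np.percentile(b[:,0],[2,50,98]),np.polyfit(b[:,1],b[:,0],1))
x,y,z=P[...,0],P[...,1],P[...,2]
Q=P[(x>340)&(x<450)&(y>-370)&(y<-250)&(z>195)&(z<218)]
if len(Q): print(len(Q),cv2.minAreaRect(Q[:,:2].astype(np.float32)),np.median(Q[:,2]))
E
```

```text
t 6.78 L [-119.5  -54.4  387. ] F [ 0.1 -0.5  0. ] op 43.6 grip 0.0
-78 3 y [-59. -46.] z 230.1
-74 80 y [-60.7 -44.3] z 235.9
-70 83 y [-60.6 -43.9] z 235.6
-66 79 y [-59.7 -45. ] z 234.5
-62 40 y [-57.  -48.6] z 230.4
-58 50 y [-57.  -48.6] z 229.9
-54 40 y [-57.  -48.7] z 229.1
-50 50 y [-57.  -48.6] z 228.3
-46 40 y [-56.9 -48.7] z 228.4
-42 69 y [-59.7 -47. ] z 230.3
-38 75 y [-59.7 -46.9] z 229.6
-34 60 y [-59.7 -46.9] z 229.2
-30 75 y [-59.7 -46.9] z 229.2
-26 129 y [-68.7 -38.2] z 228.4
-22 90 y [-68.5 -38.2] z 228.3
bar x [-5.36820652 -0.72077708  4.74112929] [ 0.02060239 -0.55081967]
706 ((396.595703125, -317.0499267578125), (42.7965087890625, 15.20840835571289), 82.06930541992188) 205.39099599226353
```

drive_tool(targets=[[[-0.04, 0.143, 0, 0, 0, 0, 1], [-0.04, 0.143, 0, 0, 0, 0, 1], [-0.04, 0.143, 0, 0, 0, 0, 1], [-0.04, 0.143, 0, 0, 0, 0, 1], [-0.04, 0.143, 0, 0, 0, 0, 1]]])

```text
time_s: 7.25
tool_pos: [419.0, -290.7, 386.6]
eef_rot: [[0.905, -0.425, -0.001], [-0.425, -0.905, 0.0], [-0.001, -0.0, -1.0]]
contact_force: [0.0, -1.6, -0.2]
opening: 81.0
grip_force: 0.0
```

drive_tool(targets=[[[-0.04, 0.142, 0, 0, 0, 0, 1], [0, 0, 0, 0, 0, -1, 1], [0, 0, 0, 0, 0, -1, 1], [0, 0, 0, 0, 0, -1, 1], [0, 0, 0, 0, 0, -0.77, 1]]])

```text
time_s: 7.67
tool_pos: [396.1, -317.6, 386.4]
eef_rot: [[0.991, -0.133, -0.001], [-0.133, -0.991, 0.001], [-0.001, -0.001, -1.0]]
contact_force: [0.7, 0.9, -0.6]
opening: 94.1
grip_force: 0.0
```

drive_tool(targets=[[[0, 0, 0, 0, 0, 0, 1], [0, 0, 0.11, 0, 0, 0, 1], [0, 0, 0.11, 0, 0, 0, 1], [0, 0, 0.08, 0, 0, 0, 1], [0, 0, 0, 0, 0, 0, 1]]])

```text
time_s: 8.08
tool_pos: [394.8, -316.3, 308.1]
eef_rot: [[0.99, -0.139, -0.005], [-0.139, -0.99, 0.003], [-0.005, -0.003, -1.0]]
contact_force: [-0.1, -0.5, -0.2]
opening: 93.8
grip_force: 0.0
```

```bash
cat >> h.py <<'E'
O2=Wd([-1.65,-54.2,0])[:2]; a=np.radians(63.7); yd=np.array([np.cos(a),np.sin(a)]); xd=np.array([yd[1],-yd[0]]); O=O2
# now local frame: x = stand x, y=0 on hook axis
E
python3 - <<'E'
from h import *
st(); s=ctrl.observe(); R=np.array(s["eef_rot"]); print(s["tool_pos"],np.degrees(np.arctan2(R[1,1],R[0,1])))
im,P=cloud('wrist'); cv2.imwrite('pics/w4.png',im)
x,y,z=P[...,0],P[...,1],P[...,2]
for lo,hi in((190,200),(200,216)):
  m=(x>340)&(x<450)&(y>-370)&(y<-250)&(z>lo)&(z<hi);Q=P[m]
  if len(Q): r=cv2.minAreaRect(Q[:,:2].astype(np.float32)); print(len(Q),r,np.median(Q[:,2]))
print((R.T@(np.r_[r[0],179]-s["tool_pos"])/250).round(4))
E
```

```text
t 8.08 L [-175.  -217.7  308.1] F [-0.1 -0.5 -0.2] op 93.8 grip 0.0
[ 394.78936881 -316.28781423  308.11152241] -98.01435787116435
120 ((403.1584777832031, -317.8840637207031), (42.011661529541016, 0.691866934299469), 82.03062438964844) 195.12285483090164
948 ((396.463623046875, -317.237548828125), (41.6147575378418, 14.232222557067871), 82.17479705810547) 206.97667871689507
[0.0099 0.0042 0.5164]
```

View pics/w4.png

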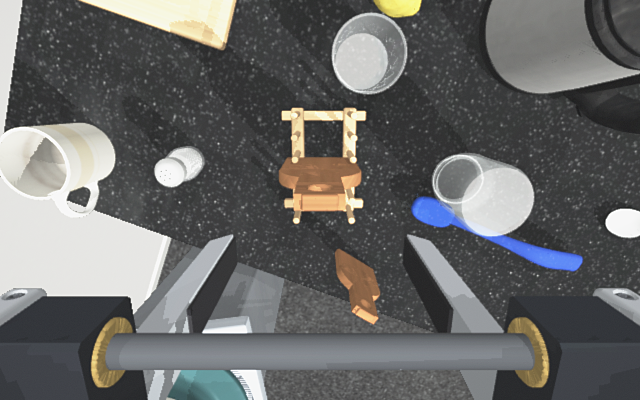

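drive_tool(targets=[[[0.006, 0.002, 0.13, 0, 0, 0, 1], [0, 0, 0.13, 0, 0, 0, 1], [0, 0, 0.13, 0, 0, 0, 1], [0, 0, 0.126, 0, 0, 0, 1], [0, 0, 0, 0, 0, 0, 1]]])

```text
time_s: 8.55
tool_pos: [396.0, -316.8, 179.5]
eef_rot: [[0.99, -0.138, -0.005], [-0.138, -0.99, 0.003], [-0.005, -0.003, -1.0]]
contact_force: [-0.3, 0.7, -1.5]
opening: 94.0
grip_force: 0.0
```

drive_tool(targets=[[[0, 0, 0, 0, 0, 0, 0.4], [0, 0, 0, 0, 0, 0, 0.4], [0, 0, 0, 0, 0, 0, 0.4], [0, 0, 0, 0, 0, 0, 0.4], [0, 0, 0, 0, 0, 0, 0.4]]], squeeze=20)

```text
time_s: 8.97
tool_pos: [397.7, -318.0, 184.2]
eef_rot: [[0.991, -0.137, 0.002], [-0.137, -0.991, -0.001], [0.002, 0.001, -1.0]]
contact_force: [-1.1, -0.4, 0.1]
opening: 64.2
grip_force: 0.0
```

drive_tool(targets=[[[0, 0, 0, 0, 0, 0, 0], [0, 0, 0, 0, 0, 0, 0], [0, 0, 0, 0, 0, 0, 0], [0, 0, 0, 0, 0, 0, 0], [0, 0, 0, 0, 0, 0, 0]]])

```text
time_s: 9.38
tool_pos: [397.2, -317.6, 183.0]
eef_rot: [[0.991, -0.137, -0.0], [-0.137, -0.991, 0.0], [-0.0, -0.0, -1.0]]
contact_force: [0.1, 0.1, 1.0]
opening: 41.7
grip_force: 19.9
```

```bash
python3 -c "
from h import *
st();s=ctrl.observe();print(s['tool_pos'],np.round(s['eef_rot'],4))"
```

```text
t 9.38 L [-172.3 -217.7  183. ] F [0.1 0.1 1. ] op 41.7 grip 19.9
[ 397.23109218 -317.57029768  182.95320127] [[ 9.906e-01 -1.371e-01 -1.000e-04]
 [-1.371e-01 -9.906e-01  1.000e-04]
 [-1.000e-04 -1.000e-04 -1.000e+00]]
```

drive_tool(targets=[[[0, 0, -0.06, 0, 0, 0, 0], [0, 0, -0.1, 0, 0, 0, 0], [0, 0, -0.12, 0, 0, 0, 0], [0, 0, -0.12, 0, 0, 0, 0], [0, 0, -0.12, 0, 0, 0, 0]]])

```text
time_s: 9.8
tool_pos: [396.9, -317.4, 314.2]
eef_rot: [[0.991, -0.137, -0.001], [-0.137, -0.991, 0.0], [-0.001, -0.0, -1.0]]
contact_force: [0.5, -0.9, -2.2]
opening: 42.0
grip_force: 19.9
```

drive_tool(targets=[[[0, 0, 0, 0, 0, 1, 0], [0, 0, 0, 0, 0, 1, 0], [0, 0, 0, 0, 0, 1, 0], [0, 0, 0, 0, 0, 1, 0], [0, 0, 0, 0, 0, 0, 0]]])

```text
time_s: 10.22
tool_pos: [397.0, -317.6, 312.7]
eef_rot: [[0.895, -0.446, -0.0], [-0.446, -0.895, 0.0], [-0.001, -0.0, -1.0]]
contact_force: [0.1, 0.5, -1.9]
opening: 41.9
grip_force: 20.0
```

```bash
python3 -c "
from h import *
st();s=ctrl.observe();R=np.array(s['eef_rot']);print(s['tool_pos'],np.degrees(np.arctan2(R[1,1],R[0,1])),to([-130,0,313]))"
```

```text
t 10.22 L [-172.4 -217.8  312.7] F [ 0.1  0.5 -1.9] op 41.9 grip 20.0
[ 397.0316303  -317.58732511  312.72124616] -116.46270619538981 [ 0.1672 -0.8718 -0.0012]
```

drive_tool(targets=[[[0.024, -0.1245, 0, 0, 0, 0, 0], [0.024, -0.1245, 0, 0, 0, 0, 0], [0.024, -0.1245, 0, 0, 0, 0, 0], [0.024, -0.1245, 0, 0, 0, 0, 0], [0.024, -0.1245, 0, 0, 0, 0, 0]]])

```text
time_s: 10.63
tool_pos: [493.5, -189.9, 312.9]
eef_rot: [[0.898, -0.439, -0.0], [-0.439, -0.898, 0.0], [-0.0, -0.0, -1.0]]
contact_force: [0.0, -0.7, -1.7]
opening: 41.9
grip_force: 20.0
```

drive_tool(targets=[[[0.024, -0.1245, 0, 0, 0, 0, 0], [0.024, -0.1245, 0, 0, 0, 0, 0], [0, 0, 0, 0, 0, 0, 0], [0, 0, 0, 0, 0, 0, 0], [0, 0, 0, 0, 0, 0, 0]]])

```text
time_s: 11.05
tool_pos: [530.9, -141.1, 312.6]
eef_rot: [[0.898, -0.44, -0.001], [-0.44, -0.898, -0.0], [-0.001, 0.0, -1.0]]
contact_force: [-0.7, 0.1, -2.0]
opening: 42.1
grip_force: 20.0
```

drive_tool(targets=[[[0, 0, 0.1, 0, 0, 0, 0], [0, 0, 0.1, 0, 0, 0, 0], [0, 0, 0, 0, -0.75, 0, 0], [0, 0, 0, 0, -0.75, 0, 0], [0, 0, 0, 0, 0, 0, 0]]])

```text
time_s: 11.47
tool_pos: [530.9, -142.4, 262.2]
eef_rot: [[0.89, -0.443, -0.111], [-0.44, -0.897, 0.055], [-0.124, 0.0, -0.992]]
contact_force: [-0.7, -0.2, -1.8]
opening: 41.5
grip_force: 20.0
```

```bash
python3 - <<'E'
from h import *
st();s=ctrl.observe();R=np.array(s["eef_rot"]); print(R.round(3),np.degrees(np.arctan2(R[1,1],R[0,1])))
im,P=cloud('wrist'); cv2.imwrite('pics/w5.png',im); np.save('w5.npy',P)
A=P[np.isfinite(P[...,0])]; A=A[A[:,2]>195]; l=np.c_[(A[:,:2]-O)@xd,(A[:,:2]-O)@yd,A[:,2]]
l=l[(l[:,0]>-170)&(l[:,0]<40)&(abs(l[:,1])<60)&(l[:,2]<300)]
for a in range(-84,-20,6):
    k=l[(l[:,0]>=a)&(l[:,0]<a+6)]
    if len(k): print(a+3,len(k),"y",np.percentile(k[:,1],[3,97]).round(1),"z",np.percentile(k[:,2],97).round(1))
b=l[(l[:,1]>20)&(l[:,2]>228)&(l[:,0]>-20)]; print('bar x',np.percentile(b[:,0],[2,50,98]),np.polyfit(b[:,1],b[:,0],1))
h=l[(l[:,0]<-85)&(abs(l[:,1])<40)]; print(len(h),np.percentile(h,[1,50,99],axis=0).round(1))
E
```

```text
t 11.47 L [-130.    -1.5  262.2] F [-0.7 -0.2 -1.8] op 41.5 grip 20.0
[[ 0.89  -0.443 -0.111]
 [-0.44  -0.897  0.055]
 [-0.124  0.    -0.992]] -116.28931980040566
-75 114 y [-7.9  7.9] z 235.5
-69 376 y [-8.3  8.5] z 235.8
-63 311 y [-7.1  7.3] z 234.7
-57 200 y [-4.   4.6] z 229.5
-51 200 y [-4.   4.6] z 229.2
-45 207 y [-4.   4.5] z 228.6
-39 309 y [-6.4  6.9] z 229.7
-33 349 y [-6.5  6.9] z 229.4
-27 411 y [-13.7  14. ] z 228.6
-21 903 y [-15.3  15.7] z 228.4Traceback (most recent call last):
  File "<stdin>", line 9, in <module>
    return _quantile_unchecked(
        a, q, axis, out, overwrite_input, method, keepdims, weights)
    return _ureduce(a,
                    func=_quantile_ureduce_func,
    ...<5 lines>...
                    overwrite_input=overwrite_input,
                    method=method)
    r = func(a, **kwargs)
    result = _quantile(arr,
                       quantiles=q,
    ...<2 lines>...
                       out=out,
                       weights=wgt)
    slices_having_nans = np.isnan(arr[-1, ...])
                                  ~~~^^^^^^^^^
IndexError: index -1 is out of bounds for axis 0 with size 0
```

View pics/w5.png

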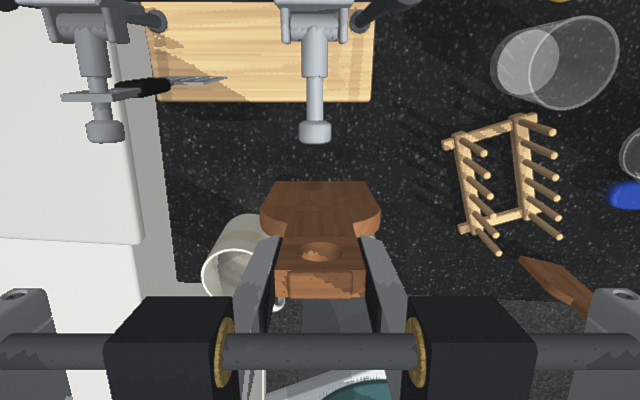

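```bash
python3 - <<'E'
from h import *
im=cv2.imread('pics/w5.png'); i=ctrl.camera_info('wrist'); K=np.array(i['camera_matrix']); M=np.linalg.inv(np.array(i['mount']))
def pr(p): q=(M@np.r_[p,1])[:3]; q=K@q; return (q[:2]/q[2]).round(1)
for p in([6.3,0,-1],[6.3,-11,-1],[6.3,11,-1],[6.3,0,-25],[6.3,21,-25],[6.3,-21,-25],[-7.7,21,-25],[-7.7,-21,-25],[6.3,0,10],[6.3,0,-12]): print(p,pr(p))
hsv=cv2.cvtColor(im,cv2.COLOR_BGR2HSV)
for r in(275,280,290): 
    m=(hsv[r,:,0]<20)&(hsv[r,:,1]>90); c=np.where(m)[0]; c=c[(c>255)&(c<390)]; print(r,c.min(),c.max())
g=cv2.cvtColor(im,cv2.COLOR_BGR2GRAY); 
for r in (247,252,257): print(r,g[r,290:352].tolist())
print('col320',g[232:300,320].tolist())
st()
E
```

```text
[6.3, 0, -1] [317.1 250.7]
[6.3, -11, -1] [295.8 250.7]
[6.3, 11, -1] [338.4 250.7]
[6.3, 0, -25] [316.7 272.9]
[6.3, 21, -25] [363.4 272.9]
[6.3, -21, -25] [270.  272.8]
[-7.7, 21, -25] [362.3 300.3]
[-7.7, -21, -25] [271.2 300.3]
[6.3, 0, 10] [317.2 242.3]
[6.3, 0, -12] [316.9 260.1]
275 274 365
280 275 365
290 275 365
247 [66, 65, 65, 64, 64, 64, 64, 65, 65, 66, 73, 78, 77, 81, 80, 81, 81, 82, 86, 87, 87, 90, 92, 94, 96, 98, 98, 100, 99, 100, 99, 98, 98, 98, 99, 99, 99, 99, 98, 98, 96, 95, 91, 89, 85, 81, 79, 78, 78, 74, 72, 65, 63, 65, 65, 64, 64, 65, 65, 66, 66, 65]
252 [68, 68, 69, 69, 67, 68, 67, 62, 62, 59, 61, 64, 67, 77, 106, 86, 75, 87, 124, 141, 142, 141, 140, 101, 93, 124, 128, 125, 99, 92, 92, 93, 94, 92, 93, 93, 92, 92, 91, 91, 88, 86, 83, 83, 78, 76, 74, 71, 69, 65, 62, 61, 62, 67, 70, 68, 67, 69, 68, 67, 67, 69]
257 [67, 67, 68, 67, 67, 67, 68, 67, 66, 68, 70, 82, 109, 118, 121, 123, 124, 127, 127, 131, 133, 133, 134, 130, 130, 128, 126, 123, 121, 120, 119, 117, 113, 112, 111, 103, 91, 85, 85, 85, 85, 84, 82, 80, 79, 77, 69, 67, 64, 65, 66, 69, 66, 67, 68, 66, 66, 66, 66, 68, 66, 66]
col320 [67, 67, 61, 67, 70, 75, 75, 75, 73, 75, 103, 105, 103, 104, 104, 99, 96, 95, 92, 93, 92, 93, 93, 98, 116, 119, 117, 117, 118, 89, 72, 71, 71, 68, 69, 66, 67, 70, 72, 76, 85, 93, 98, 98, 97, 99, 114, 125, 127, 124, 123, 122, 124, 123, 125, 122, 119, 115, 116, 117, 119, 119, 121, 125, 130, 125, 104, 76]
t 11.52 L [-130.    -1.2  262.3] F [-0.4 -0.5 -2. ] op 41.9 grip 20.0
```

```bash
python3 -c "
from h import *
st(); print(to([-110,1,229.9]),to([-90.3,1,227.5]))"
```

```text
t 11.52 L [-130.    -1.2  262.3] F [-0.4 -0.5 -2. ] op 41.9 grip 20.0
[ 0.0949 -0.0088  0.1191] [ 0.1743 -0.0087  0.1191]
```

drive_tool(targets=[[[0.04, -0.009, 0.06, 0, 0, 0, 0], [0.04, 0, 0.059, 0, 0, 0, 0], [0.04, 0, 0, 0, 0, 0, 0], [0.03, 0, 0, 0, 0, 0, 0], [0.024, 0, 0, 0, 0, 0, 0]]])

```text
time_s: 11.93
tool_pos: [568.5, -157.0, 229.1]
eef_rot: [[0.891, -0.442, -0.106], [-0.439, -0.897, 0.052], [-0.118, -0.0, -0.993]]
contact_force: [-0.1, 1.0, -2.0]
opening: 41.9
grip_force: 20.0
```

drive_tool(targets=[[[0, 0, 0, 0, 0, 0, 0], [0, 0, 0, 0, 0, 0, 0], [0, 0, 0, 0, 0, 0, 0], [0, 0, 0, 0, 0, 0, 0], [0, 0, 0, 0, 0, 0, 0]]])

```text
time_s: 12.35
tool_pos: [567.5, -156.1, 228.5]
eef_rot: [[0.891, -0.442, -0.107], [-0.438, -0.897, 0.053], [-0.119, -0.0, -0.993]]
contact_force: [0.5, 0.2, -0.7]
opening: 41.7
grip_force: 20.0
```

```bash
python3 - <<'E'
from h import *
st(); im,P=cloud('wrist'); cv2.imwrite('pics/w6.png',im)
cv2.imwrite('pics/w6c.png',cv2.resize(im[110:310,250:390],None,fx=4,fy=3,interpolation=cv2.INTER_CUBIC)); np.save('w6.npy',P)
E
```

```text
t 12.35 L [-91.1   2.5 228.5] F [ 0.5  0.2 -0.7] op 41.7 grip 20.0
```

View pics/w6c.png

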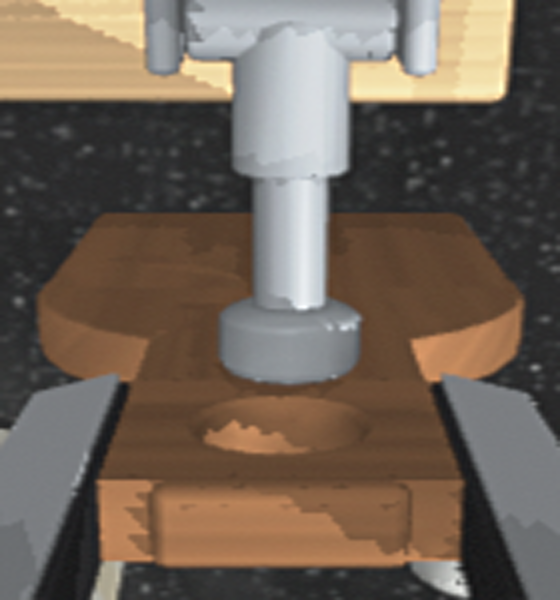

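drive_tool(targets=[[[0.012, 0.0036, 0.003, 0, 0, 0, 0], [0.012, 0, 0, 0, 0, 0, 0], [0, 0, 0, 0, 0, 0, 0], [0, 0, 0, 0, 0, 0, 0], [0, 0, 0, 0, 0, 0, 0]]])

```text
time_s: 12.82
tool_pos: [572.5, -159.6, 226.6]
eef_rot: [[0.891, -0.442, -0.108], [-0.439, -0.897, 0.053], [-0.12, -0.0, -0.993]]
contact_force: [-0.3, -0.1, -2.3]
opening: 41.8
grip_force: 20.0
```

```bash
python3 - <<'E'
from h import *
st(); im,P=cloud('wrist'); cv2.imwrite('pics/w7.png',im)
g=cv2.cvtColor(im,cv2.COLOR_BGR2HSV)
# grey head/neck pixel extent per row, brown handle extent
for r in range(170,285,6):
    gr=np.where((g[r,250:390,1]<60)&(g[r,250:390,2]>70))[0]; gr=gr[(gr>35)&(gr<110)]
    br=np.where((g[r,250:390,1]>90)&(g[r,250:390,0]<22))[0]
    print(r,(gr.min()+250,gr.max()+250,(gr.min()+gr.max())/2+250) if len(gr) else None,(br.min()+250,br.max()+250,(br.min()+br.max())/2+250) if len(br) else None)
E
```

```text
t 12.82 L [-85.1   1.6 226.6] F [-0.3 -0.1 -2.3] op 41.8 grip 20.0
170 (np.int64(306), np.int64(352), np.float64(329.0)) None
176 (np.int64(306), np.int64(353), np.float64(329.5)) None
182 (np.int64(311), np.int64(331), np.float64(321.0)) (np.int64(275), np.int64(364), np.float64(319.5))
188 (np.int64(311), np.int64(329), np.float64(320.0)) (np.int64(271), np.int64(368), np.float64(319.5))
194 (np.int64(311), np.int64(330), np.float64(320.5)) (np.int64(268), np.int64(372), np.float64(320.0))
200 (np.int64(311), np.int64(329), np.float64(320.0)) (np.int64(264), np.int64(375), np.float64(319.5))
206 (np.int64(311), np.int64(329), np.float64(320.0)) (np.int64(261), np.int64(378), np.float64(319.5))
212 (np.int64(311), np.int64(329), np.float64(320.0)) (np.int64(259), np.int64(380), np.float64(319.5))
218 (np.int64(312), np.int64(329), np.float64(320.5)) (np.int64(260), np.int64(380), np.float64(320.0))
224 (np.int64(305), np.int64(335), np.float64(320.0)) (np.int64(260), np.int64(379), np.float64(319.5))
230 (np.int64(303), np.int64(337), np.float64(320.0)) (np.int64(263), np.int64(377), np.float64(320.0))
236 (np.int64(303), np.int64(337), np.float64(320.0)) (np.int64(280), np.int64(359), np.float64(319.5))
242 (np.int64(303), np.int64(336), np.float64(319.5)) (np.int64(282), np.int64(358), np.float64(320.0))
248 (np.int64(309), np.int64(331), np.float64(320.0)) (np.int64(280), np.int64(359), np.float64(319.5))
254 None (np.int64(279), np.int64(361), np.float64(320.0))
260 None (np.int64(277), np.int64(362), np.float64(319.5))
266 None (np.int64(275), np.int64(364), np.float64(319.5))
272 None (np.int64(274), np.int64(365), np.float64(319.5))
278 None (np.int64(274), np.int64(365), np.float64(319.5))
284 None (np.int64(275), np.int64(365), np.float64(320.0))
```

drive_tool(targets=[[[0.006, 0, 0, 0, 0, 0, 0], [0.006, 0, 0, 0, 0, 0, 0], [0, 0, 0, 0, 0, 0, 0], [0.004, 0, 0, 0, 0, 0, 0], [0, 0, 0, 0, 0, 0, 0]]])

```text
time_s: 13.28
tool_pos: [576.2, -161.4, 226.2]
eef_rot: [[0.891, -0.442, -0.107], [-0.439, -0.897, 0.053], [-0.12, -0.0, -0.993]]
contact_force: [-0.3, 0.1, -1.5]
opening: 41.9
grip_force: 20.0
```

```bash
python3 -c "
from h import *
st()"
```

```text
t 13.28 L [-81.    1.6 226.2] F [-0.3  0.1 -1.5] op 41.9 grip 20.0
```

drive_tool(targets=[[[0.006, 0, 0, 0, 0, 0, 0], [0, 0, 0, 0, 0, 0, 0], [0, 0, 0, 0, 0, 0, 0], [0, 0, 0, 0, 0, 0, 0], [0, 0, 0, 0, 0, 0, 0]]])

```text
time_s: 13.7
tool_pos: [577.4, -162.0, 226.1]
eef_rot: [[0.891, -0.442, -0.107], [-0.439, -0.897, 0.053], [-0.12, -0.0, -0.993]]
contact_force: [-0.5, 0.5, -1.8]
opening: 42.1
grip_force: 20.0
```

```bash
python3 -c "
from h import *
st()"
```

```text
t 13.7 L [-79.7   1.6 226.1] F [-0.5  0.5 -1.8] op 42.1 grip 20.0
```

Inside the mouth without force; 4 mm further.

drive_tool(targets=[[[0.004, 0, 0, 0, 0, 0, 0], [0.004, 0, 0, 0, 0, 0, 0], [0.004, 0, 0, 0, 0, 0, 0], [0.004, 0, 0, 0, 0, 0, 0], [0, 0, 0, 0, 0, 0, 0]]])

```text
time_s: 14.12
tool_pos: [581.2, -163.9, 225.5]
eef_rot: [[0.891, -0.442, -0.107], [-0.439, -0.897, 0.053], [-0.12, -0.0, -0.993]]
contact_force: [-0.7, 0.3, -1.6]
opening: 41.7
grip_force: 20.0
```

```bash
python3 -c "
from h import *
st()"
```

```text
t 14.12 L [-75.5   1.6 225.5] F [-0.7  0.3 -1.6] op 41.7 grip 20.0
```

drive_tool(targets=[[[0.008, 0, 0, 0, 0, 0, 0], [0.008, 0, 0, 0, 0, 0, 0], [0.008, 0, 0, 0, 0, 0, 0], [0.008, 0, 0, 0, 0, 0, 0], [0.008, 0, 0, 0, 0, 0, 0]]])

```text
time_s: 14.53
tool_pos: [590.1, -168.3, 224.3]
eef_rot: [[0.891, -0.442, -0.108], [-0.439, -0.897, 0.053], [-0.12, 0.0, -0.993]]
contact_force: [-1.0, -0.4, -1.5]
opening: 41.9
grip_force: 20.0
```

```bash
python3 -c "
from h import *
st()"
```

```text
t 14.53 L [-65.5   1.6 224.3] F [-1.  -0.4 -1.5] op 41.9 grip 20.0
```

drive_tool(targets=[[[0.01, 0, 0, 0, 0, 0, 0], [0.01, 0, 0, 0, 0, 0, 0], [0.01, 0, 0, 0, 0, 0, 0], [0.01, 0, 0, 0, 0, 0, 0], [0.01, 0, 0, 0, 0, 0, 0]]])

```text
time_s: 14.95
tool_pos: [601.3, -173.8, 222.8]
eef_rot: [[0.891, -0.442, -0.107], [-0.439, -0.897, 0.053], [-0.12, -0.0, -0.993]]
contact_force: [0.3, -0.2, -1.9]
opening: 41.8
grip_force: 20.0
```

drive_tool(targets=[[[0, 0, 0, 0, 0.5, 0, 0], [0, 0, 0, 0, 0.5, 0, 0], [0, 0, 0, 0, 0.5, 0, 0], [0, 0, 0, 0, 0, 0, 0], [0, 0, 0, 0, 0, 0, 0]]])

```text
time_s: 15.37
tool_pos: [600.9, -173.6, 223.3]
eef_rot: [[0.897, -0.442, -0.001], [-0.442, -0.897, 0.0], [-0.001, -0.0, -1.0]]
contact_force: [-0.1, -0.6, -1.2]
opening: 42.0
grip_force: 20.0
```

drive_tool(targets=[[[0, 0, 0.006, 0, 0, 0, 0], [0, 0, 0.006, 0, 0, 0, 0], [0, 0, 0.004, 0, 0, 0, 0], [0, 0, 0, 0, 0, 0, 0], [0, 0, 0, 0, 0, 0, 0]]])

```text
time_s: 15.78
tool_pos: [601.0, -173.7, 218.6]
eef_rot: [[0.897, -0.442, -0.001], [-0.442, -0.897, 0.0], [-0.001, 0.0, -1.0]]
contact_force: [-0.4, -0.1, -2.3]
opening: 41.6
grip_force: 20.0
```

```bash
python3 -c "
from h import *
st()"
```

```text
t 15.78 L [-53.3   1.5 218.6] F [-0.4 -0.1 -2.3] op 41.6 grip 20.0
```

drive_tool(targets=[[[0, 0, 0.004, 0, 0, 0, 0], [0, 0, 0, 0, 0, 0, 0], [0, 0, 0.002, 0, 0, 0, 0], [0, 0, 0, 0, 0, 0, 0], [0, 0, 0, 0, 0, 0, 0]]])

```text
time_s: 16.2
tool_pos: [601.0, -173.6, 217.5]
eef_rot: [[0.897, -0.442, -0.0], [-0.442, -0.897, 0.0], [-0.0, -0.0, -1.0]]
contact_force: [-0.3, -0.9, -1.4]
opening: 41.6
grip_force: 20.0
```

```bash
python3 -c "
from h import *
st()"
```

```text
t 16.2 L [-53.3   1.6 217.5] F [-0.3 -0.9 -1.4] op 41.6 grip 20.0
```

drive_tool(targets=[[[0, 0, 0.002, 0, 0, 0, 0], [0, 0, 0, 0, 0, 0, 0], [0, 0, 0.002, 0, 0, 0, 0], [0, 0, 0, 0, 0, 0, 0], [0, 0, 0, 0, 0, 0, 0]]])

```text
time_s: 16.62
tool_pos: [601.1, -173.7, 216.8]
eef_rot: [[0.897, -0.442, 0.0], [-0.442, -0.897, -0.0], [0.0, -0.0, -1.0]]
contact_force: [-2.5, -0.1, 5.5]
opening: 41.9
grip_force: 20.0
```

```bash
python3 -c "
from h import *
st()"
```

```text
t 16.62 L [-53.2   1.6 216.8] F [-2.5 -0.1  5.5] op 41.9 grip 20.0
```

drive_tool(targets=[[[0, 0, -0.002, 0, 0, 0, 0], [0, 0, 0, 0, 0, 0, 0.75], [0, 0, 0, 0, 0, 0, 0.75], [0, 0, 0, 0, 0, 0, 0.75], [0, 0, 0, 0, 0, 0, 0.75]]])

```text
time_s: 17.03
tool_pos: [601.0, -173.7, 216.8]
eef_rot: [[0.897, -0.442, -0.0], [-0.442, -0.897, 0.0], [-0.0, -0.0, -1.0]]
contact_force: [0.7, -1.0, -0.2]
opening: 65.1
grip_force: 0.0
```

drive_tool(targets=[[[0, 0, 0, 0, 0, 0, 0.75], [0, 0, 0, 0, 0, 0, 0.75], [0, 0, -0.04, 0, 0, 0, 0.75], [0, 0, -0.1, 0, 0, 0, 0.75], [0, 0, -0.15, 0, 0, 0, 0.75]]])

```text
time_s: 17.45
tool_pos: [599.8, -173.4, 288.3]
eef_rot: [[0.897, -0.442, -0.004], [-0.442, -0.897, 0.001], [-0.005, 0.001, -1.0]]
contact_force: [0.3, -1.0, -0.6]
opening: 70.8
grip_force: 0.0
```

drive_tool(targets=[[[-0.06, 0, -0.15, 0, 0, 0, 0.75], [-0.06, 0, -0.1, 0, 0, 0, 0.75], [-0.06, 0, 0, 0, 0, 0, 0.75], [0, 0, 0, 0, 0, 0, 0.75], [0, 0, 0, 0, 0, 0, 0.75]]])

```text
time_s: 17.87
tool_pos: [560.5, -153.7, 352.9]
eef_rot: [[0.897, -0.442, 0.001], [-0.442, -0.897, -0.0], [0.001, -0.0, -1.0]]
contact_force: [-0.3, -1.0, -0.4]
opening: 70.6
grip_force: 0.0
```

drive_tool(targets=[[[0, 0, 0, 0, 0, 0, 0.75], [0, 0, 0, 0, 0, 0, 0.75], [0, 0, 0, 0, 0, 0, 0.75], [0, 0, 0, 0, 0, 0, 0.75], [0, 0, 0, 0, 0, 0, 0.75]]])

```text
time_s: 18.28
tool_pos: [560.8, -153.9, 351.5]
eef_rot: [[0.897, -0.442, -0.001], [-0.442, -0.897, 0.0], [-0.001, 0.0, -1.0]]
contact_force: [-0.0, -0.6, 0.3]
opening: 70.6
grip_force: 0.0
```

```bash
python3 - <<'E'
from h import *
st(); im,P=cloud('wrist'); cv2.imwrite('pics/w8.png',im)
A=P[np.isfinite(P[...,0])]; l=np.c_[(A[:,:2]-O)@xd,(A[:,:2]-O)@yd,A[:,2]]
k=l[(l[:,2]>238)&(l[:,2]<250)&(l[:,0]<-35)&(l[:,0]>-90)&(abs(l[:,1])<40)]
if len(k): print(len(k),cv2.minAreaRect(k[:,:2].astype(np.float32)),np.median(k[:,2]))
E
```

```text
t 18.28 L [-98.2   1.5 351.5] F [-0.  -0.6  0.3] op 70.6 grip 0.0
859 ((-53.275421142578125, 0.4081001281738281), (13.830299377441406, 41.17161560058594), 0.16441237926483154) 241.15701214128933
```

View pics/w8.png

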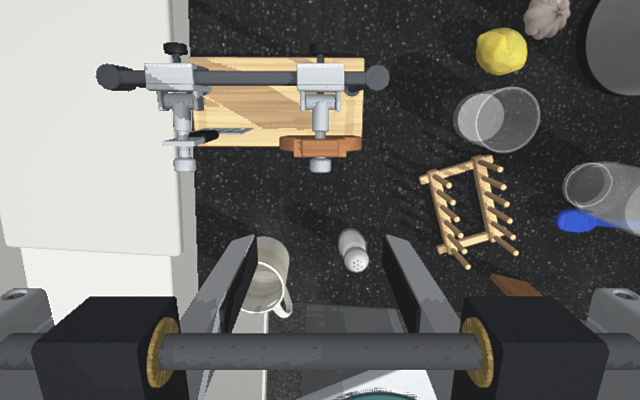

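The picture shows the paddle hanging on the neck behind the head (320,148). It measures x −53, top at z 241, and is square to the front. It may still swing slightly, so I'll wait briefly and then hand in.

drive_tool(targets=[[[0, 0, 0, 0, 0, 0, 0.75], [0, 0, 0, 0, 0, 0, 0.75], [0, 0, 0, 0, 0, 0, 0.75], [0, 0, 0, 0, 0, 0, 0.75], [0, 0, 0, 0, 0, 0, 0.75]]])

```text
time_s: 18.75
tool_pos: [560.6, -153.8, 351.9]
eef_rot: [[0.897, -0.442, -0.0], [-0.442, -0.897, 0.0], [-0.0, -0.0, -1.0]]
contact_force: [-0.5, -0.3, 0.5]
opening: 70.8
grip_force: 0.0
```

drive_tool(targets=[[[0, 0, 0, 0, 0, 0, 0.75], [0, 0, 0, 0, 0, 0, 0.75], [0, 0, 0, 0, 0, 0, 0.75], [0, 0, 0, 0, 0, 0, 0.75], [0, 0, 0, 0, 0, 0, 0.75]]])

```text
time_s: 19.17
tool_pos: [560.7, -153.8, 351.9]
eef_rot: [[0.897, -0.442, -0.0], [-0.442, -0.897, 0.0], [-0.0, -0.0, -1.0]]
contact_force: [0.5, 0.3, -0.2]
opening: 69.9
grip_force: 0.0
```

```bash
python3 -c "
from workcell import ctrl
print(ctrl.job_done())"
```

```text
the job is handed in; nothing more can be done
None
```

The hook is folded out to its stop, the paddle hangs by its hole on the hook's neck behind the head, and the job was handed in at about 19 s; no verdict came back.

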